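# Clamp a brass plate in the bench screw press

### The job

Clamp the brass plate in the green bench press: first take the spring brake off by pulling up the yellow knob and giving it a quarter turn clockwise, so that it stays parked up when let go. Then take the red loose grip sleeve and, keeping hold of it, wind the crank clockwise until the press comes up firmly tight on the plate, without forcing it further. Let go, leave the brake parked off and leave the things lying around alone.

Things in the scene. Friction and masses are not known exactly. Their poses are not given: they have to be found in the camera images.
- axis (a point): Fixed point on the vertical axis of the press screw and crank, level with the middle of the sleeve, 215 mm above the bench. The press is a green portal frame, base 200 x 270 mm and 30 mm high, bridge top 150 mm high with a flat steel brake disc, 150 mm across, on it (disc top 158 mm). The point's x axis points out of the open front of the press, between its two columns, which stand along its y.
- sleeve: Red grip sleeve, 28 mm diameter, 62 mm tall, upright, spinning freely on the pin of the crank arm. Origin at its centre, 215 mm above the bench and 70 mm from the crank axis. The arm under it is flat, 26 mm wide, top 182 mm above the bench; nothing on the arm except sleeve and brake knob stands higher than 194 mm.
- spindle: Steel crank hub on the screw axis, 38 mm diameter, origin 159 mm above the bench, z up; it turns with the screw. Clockwise from above lowers the ram 14 mm a turn and takes 3 to 5 N at the sleeve with the brake off. The foot meets the plate after some 1 to 1.6 turns: the pull then rises past 12 N within about half a radian, to be felt. Let go when tight, it springs back a little but stays tight.
- crank (a joint): Wind-up of the springy hub between crank arm and spindle, rad; 0 when unloaded, positive when the crank is pushed clockwise. 3 Nm per rad, that is 0.14 rad for 6 N at the sleeve, 0.23 rad for 10 N, 0.5 rad for 21 N. Firmly tight is 11 to 18 N at the sleeve; above 25 N the screw is being forced.
- knob (a point): Middle of the yellow brake knob, a plain upright cylinder 22 mm diameter, 38 mm tall, on the crank's tail, 60 mm from the crank axis, opposite to the sleeve. 218 mm above the bench while the brake is on (knob from 199 to 237 mm; boss below it up to 194 mm). A dark stripe on its top runs along the arm when the brake is on and across the arm when parked off. It turns round with the crank.
- brake_lift (a joint): How far the brake knob is pulled up, m. 0: its rubber pad is pressed on the brake disc and the crank cannot be turned. A spring of about 7 N, rising to 11 N, pulls it down; it can go up 14 mm. It can be turned only when it is up 10 mm or more; turned, it rests parked at 9 mm.
- brake_knob (a joint): Turn of the brake knob relative to the arm, rad, clockwise seen from above: 0 brake on, 1.57 (end stop) parked off.
- ram: Steel ram with a round foot of 48 mm diameter under the bridge, origin at the centre of the foot's underside. It moves straight down as the crank winds clockwise until it presses on the plate (some 100 N when the crank is firmly tight).
- plate: Loose brass plate 110 x 60 x 12 mm lying on the press bed, whose top is 36 mm above the bench, under the ram; origin at the centre of its underside, x along its length.
- mallet: Bystander: rubber mallet lying on the bench, 260 mm long, black head of 64 mm diameter and 85 mm long, origin on the bench under its middle. Leave alone.
- discs: Bystander: dark red grinding disc lying flat on the bench, 115 mm diameter, 9 mm high, origin at its underside. Leave alone.
- oil: Bystander: blue can standing on the bench, 56 mm diameter, 130 mm tall, origin at its underside. Leave alone.
- offcut: Bystander: brass bar 30 x 140 x 30 mm on the bench, origin at its underside. Leave alone.
Mind the look-alikes: they are no part of the job. There is more than one size of the plate; the one meant has the size given above.

How it is judged:
By the outcome, as a careful person would: the job done as asked, in the order asked, and still so for the second after the job is handed in, with the robot touching nothing.
It also fails if it takes over 67 s, if anything falls off the work surface, if the arm or the gripper's body presses on something with over 40 N, if the wrist force passes 120 N, or if a joint passes its speed limit or range.

### The arm

A 7-joint arm with a two-finger parallel gripper is mounted at the origin on the work surface. World frame = base frame: x ahead of the robot, y to its left, z up, the work surface at z = 0. Lengths are in m, angles in rad, forces in N, time in s.
With the tool pointing down it reaches from about 0.4 to 0.85 m from the base axis. Payload 10.4 kg.
Tool frame: the origin (TCP) lies at the very end of the fingers, on their centre line; the grasp point (between the pads) lies 19 mm behind it; z points along the fingers, y is the line along which they close (so a half turn about z gives the same grasp; the last joint's range is limited). The gripper opens to 85 mm and grips with 20 to 120 N. Pads are 22 mm wide; open, the fingers measure 114 mm over their backs; the gripper's body (76 mm by 85 mm) begins 54 mm behind the grasp point. The pads swing forward as they close: fully open they stand 13 mm farther back than shut.
Start: joints at [-1.222, 0.332, -0.065, 1.46, 0.022, 1.35, -0.088], TCP at [0.227, 0.582, 0.203] pointing down, gripper open.
Joint ranges: [-2.6, 2.6], [-0.5, 2.12], [-1.47, 1.34], [0.16, 2.42], [-1.27, 4.41], [0.06, 2.06], [-2.6, 2.6]. Speed limits (rad/s): [2.22, 2.22, 2.79, 2.79, 3.14, 3.14, 3.14].

### API

Orientations are given as a unit quaternion [x, y, z, w].
In Python, from workcell import * gives the robot as it stands.
- The arm moves only by the tool step_arm, never from a script. Its argument "commands" is one flat list of numbers, 7 for each row, row after row: the finger opening in mm, from 0 to 85.4, then the shift along the world's x, y, z as a fraction of full scale, then the turn, a rotation vector about the world's x, y, z as a fraction of full scale. A call has exactly 10 rows; each row is the pose to reach, as a shift and turn from the pose commanded when the call began, turning the shorter way round; what a row does not reach only later rows make up. Full scale, the value 1, is 0.6 m for a shift and pi rad for a turn. A row lasts 1/8 s, in which the tool goes at most 62.5 mm and 10.7 degrees, less where a joint would pass 70% of its speed; a pose out of reach is approached as far as the arm can. A call with a number of a shift or a turn outside -1 to 1 is refused whole. A call with a gripper value outside its range is refused whole. The fingers move at their own pace and stop on an object; "squeeze" is the grip in N (left out, the last holds). Time passes only in rows, so rows that repeat a pose let the fingers close, or fill a call up. It gives the time, the measured TCP pose, the force, the opening and the grip force at its end, in the units of the state.
- get_obs(): the state, without advancing time (a new reading comes with each control period).
- camera(name): name is "scene" or "side" or "wrist"; returns the picture (384x512x3 uint8, red, green, blue); there is no depth.
- camera_params(name): a dict with "mtx" (3x3 intrinsics, pixels), "extrinsics" (4x4, takes a point from world to camera coordinates); the wrist camera has in their place "tool_from_camera" (4x4, takes a point from camera to tool coordinates, whose origin is the TCP and whose axes are the flange's). Camera axes: x right, y down, z forward; pixel columns grow to the right and rows downward; lengths in m; the calibration is good to about 2 mm. The wrist camera is an equidistant fisheye: a pixel r from the principal point sees the ray r / f radians off the axis. A picture is of the moment at which its call begins: read the wrist's pose just before it. camera_params takes no time and is no camera call.
- hand_in(): hands the job in; it is judged then, once.
The state is a dict: "clock": time; "joint_pos": joint angles; "joint_velocities": joint speeds; "tau": joint torques, N m; "position": TCP position; "ee_rot": TCP orientation; "ft_force": force on the tool from outside, world axes, zero at the start; "torque": the same for the moment, N m; "grip_width": opening from 0.0 (shut) to 1.0 (fully open); "grasp_force": force on a finger pad.
Only numpy, scipy, OpenCV 4.12 (cv2) and the standard library are available. Lean on these libraries where they do the work, as an engineer would, in place of code of your own. Each camera call takes 0.05 s, during which the arm holds its last target. There are 200 camera calls.

## Working session

There is one attempt and no reset: what is moved stays moved. The work goes in short steps, Python scripts to look and compute and a tool call to move; the robot and the scene stay as the last step left them, time stands still between calls to the robot, and variables do not carry over. Pictures are saved under pics/ and viewed, at most 10 in all, crops included, and the job is handed in when it is done.

Besides the shell and the picture viewer there is one more tool, called after "Call:" as name(argument=value, ...) on one line, values as JSON. step_arm: Moves the arm, as the interface text tells. Its arguments: {"type":"object","properties":{"commands":{"type":"array","items":{"type":"number"}},"squeeze":{"type":"number"}},"required":["commands"]}

```bash
ls; mkdir -p pics; python3 - <<'E'
from workcell import *
import cv2,numpy as np
a=camera("scene");b=camera("side")
np.save('scene0.npy',a);np.save('side0.npy',b)
cv2.imwrite('pics/a.png',cv2.cvtColor(np.hstack([cv2.resize(x,(800,600))[:, :] for x in [a]]),cv2.COLOR_RGB2BGR))
cv2.imwrite('pics/b.png',cv2.cvtColor(cv2.resize(b,(800,600)),cv2.COLOR_RGB2BGR))
for n in("scene","side","wrist"):print(n,camera_params(n))
print(get_obs())
E
```

```text
pics
scene {'mtx': array([[481.83189806,   0.        , 256.00497194],
       [  0.        , 481.83189806, 203.15958722],
       [  0.        ,   0.        ,   1.        ]]), 'extrinsics': array([[-0.50059481,  0.86567753,  0.0026909 ,  0.25135496],
       [ 0.67428661,  0.39186494, -0.62592287, -0.33188077],
       [-0.54290184, -0.31151931, -0.77988032,  2.06611771],
       [ 0.        ,  0.        ,  0.        ,  1.        ]])}
side {'mtx': array([[412.18640257,   0.        , 255.79408215],
       [  0.        , 412.18640257, 189.01404694],
       [  0.        ,   0.        ,   1.        ]]), 'extrinsics': array([[-0.98080194, -0.1936187 ,  0.02322375,  0.55736233],
       [-0.13176027,  0.57018811, -0.810879  ,  0.15915142],
       [ 0.14375944, -0.79837167, -0.58475286,  1.18129958],
       [ 0.        ,  0.        ,  0.        ,  1.        ]])}
wrist {'mtx': array([[297.31863964,   0.        , 256.32104739],
       [  0.        , 297.31863964, 192.13349292],
       [  0.        ,   0.        ,   1.        ]]), 'tool_from_camera': array([[-1.60581738e-03, -9.55771660e-01, -2.9410
[... 309 characters left out ...]
joint_pos': array([-1.221588  ,  0.3328141 , -0.06471113,  1.46090459,  0.02160599,
        1.34990965, -0.08853533]), 'joint_velocities': array([ 0.00121815, -0.00363001, -0.0008585 , -0.00337311, -0.00080386,
       -0.00039088, -0.00040823]), 'tau': array([ 2.35461575e-04, -6.26741266e+01,  4.85707854e-02, -3.92431784e+01,
        1.61975896e-02,  6.85762614e-03,  4.34789672e-05]), 'position': array([0.22691991, 0.58192282, 0.2025696 ]), 'ee_rot': array([ 1.84836762e-01,  9.82769008e-01, -6.63637758e-04, -9.17490900e-05]), 'ft_force': array([ 0.40394228, -0.05416719, -0.53987025]), 'torque': array([0.00998489, 0.04458669, 0.03992115]), 'grasp_force': 0.0, 'grip_width': 0.9985726729062331}
```

View pics/a.png

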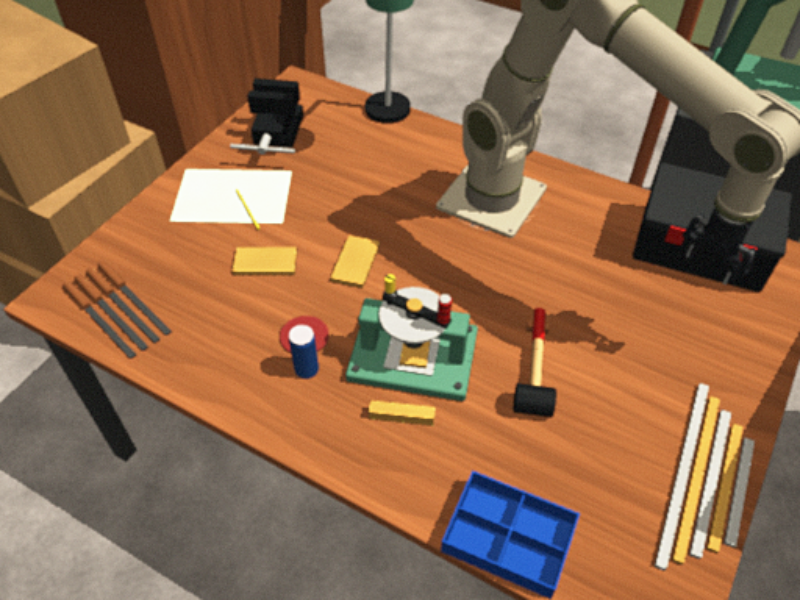

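View pics/b.png

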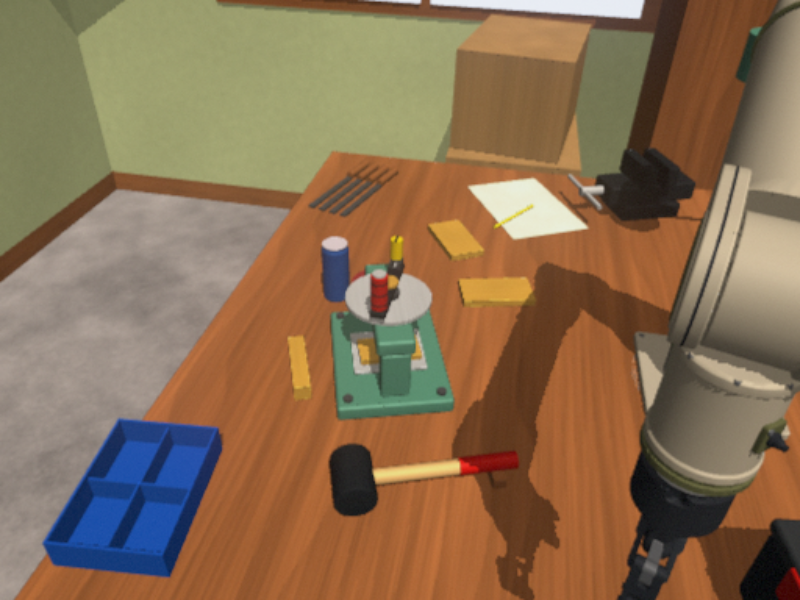

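The scene picture (800x600) shows the press at about (415,340), with the red sleeve on the crank at (445,308) and the yellow knob at (389,288). The side picture has the sleeve at (379,292) and the knob at (397,248). The other red things are the mallet handle (540,322), the disc (303,333) and the cabinet switch (676,235), and none of them is on the crank. Two brass plates lie on the bench at (265,261) and (355,260), with the brass offcut at (402,412). The plate I want is already under the ram at (415,352). I'll triangulate next.

```bash
cat > h.py <<'E'
import numpy as np,cv2
from workcell import *
from scipy.spatial.transform import Rotation as R
def ray(n,uv):
    p=camera_params(n);E=p["extrinsics"];d=np.linalg.solve(p["mtx"],[uv[0],uv[1],1])
    return -E[:3,:3].T@E[:3,3],E[:3,:3].T@d
def plane(n,uv,z):
    c,d=ray(n,uv);return c+d*(z-c[2])/d[2]
def wray(uv,o):
    p=camera_params("wrist");M=p["mtx"];T=p["tool_from_camera"]
    x=(np.array(uv)-M[:2,2])/M[0,0];r=np.hypot(*x);d=np.r_[x*np.sinc(r/np.pi),np.cos(r)]
    Q=R.from_quat(o["ee_rot"]).as_matrix()
    return o["position"]+Q@T[:3,3],Q@T[:3,:3]@d
def wplane(uv,o,z):
    c,d=wray(uv,o);return c+d*(z-c[2])/d[2]
def tri(a,b):
    (c1,d1),(c2,d2)=a,b
    s=np.linalg.lstsq(np.c_[d1,-d2],c2-c1,rcond=None)[0]
    p,q=c1+d1*s[0],c2+d2*s[1];return (p+q)/2,np.linalg.norm(p-q)
def blob(im,col,roi=None):
    h=cv2.cvtColor(im,cv2.COLOR_RGB2HSV);H,S,V=[h[...,i].astype(int) for i in range(3)]
    m={'red':((H<6)|(H>172))&(S>160)&(V>60),'yel':(H>24)&(H<34)&(S>150)&(V>60)}[col].astype('uint8')
    if roi: k=np.zeros_like(m);k[roi[1]:roi[3],roi[0]:roi[2]]=1;m*=k
    n,l,s,c=cv2.connectedComponentsWithStats(m)
    return [(s[i],c[i]) for i in np.argsort(-s[1:,4])+1 if s[i,4]>8],l
E
python3 - <<'E'
from h import *
a=np.load('scene0.npy');b=np.load('side0.npy')
out={}
for col,ra,rb in(('red',(270,180,300,215),(230,165,260,205)),('yel',(240,170,262,195),(245,145,265,180))):
    A=blob(a,col,ra)[0];B=blob(b,col,rb)[0];print(col,A[:3],B[:3])
    print(tri(ray('scene',A[0][1]),ray('side',B[0][1])),plane('scene',A[0][1],.215),plane('side',B[0][1],.215))
for n,im in(('scene',a),('side',b)):
  r=(220,170,320,265) if n=='scene' else (200,150,300,275)
  cv2.imwrite(f'pics/c_{n}.png',cv2.cvtColor(cv2.resize(im[r[1]:r[3],r[0]:r[2]],None,fx=4,fy=4,interpolation=cv2.INTER_CUBIC),cv2.COLOR_RGB2BGR))
x=cv2.imread('pics/c_scene.png');y=cv2.imread('pics/c_side.png');H=min(x.shape[0],y.shape[0])
cv2.imwrite('pics/c.png',np.hstack([x[:H],y[:H]]))
E
```

```text
red [(array([280, 191,  10,  17, 100], dtype=int32), array([283.94, 199.8 ]))] [(array([238, 176,  10,  24, 208], dtype=int32), array([242.50961538, 188.05288462]))]
(array([0.57934861, 0.1469517 , 0.20644791]), np.float64(0.004294546488627706)) [0.58786937 0.15152989 0.215     ] [0.57597445 0.1555859  0.215     ]
yel [(array([246, 176,   7,   6,  26], dtype=int32), array([249.11538462, 178.07692308]))] []Traceback (most recent call last):
  File "<stdin>", line 6, in <module>
IndexError: list index out of range
```

```bash
sed -i "s/(H>24)&(H<34)&(S>150)/(H>19)\&(H<36)\&(S>140)/" h.py
python3 - <<'E'
from h import *
a=np.load('scene0.npy');b=np.load('side0.npy')
A=blob(a,'yel',(240,170,258,195))[0];B=blob(b,'yel',(247,145,262,172))[0];print(A[:3],B[:3])
if A and B:print(tri(ray('scene',A[0][1]),ray('side',B[0][1])))
S=(280+284+280+289)/4,(191+208)/2
print('bbox mids',tri(ray('scene',(284.3,199)),ray('side',(242.5,187.5))))
print('knob by hand',tri(ray('scene',(249,183)),ray('side',(254,158.5))))
x=a[170:265,220:320];y=b[150:275,200:300]
cv2.imwrite('pics/c.png',cv2.cvtColor(np.hstack([cv2.resize(x,(400,400)),cv2.resize(y,(400,400))]),cv2.COLOR_RGB2BGR))
E
```

```text
[(array([246, 175,   7,  13,  74], dtype=int32), array([249.33783784, 181.10810811]))] [(array([250, 151,   8,  16, 121], dtype=int32), array([253.43801653, 158.47933884]))]
(array([0.57662243, 0.01716972, 0.21721729]), np.float64(0.00014575042100180427))
bbox mids (array([0.57873897, 0.14791897, 0.20948554]), np.float64(0.0030429362345429953))
knob by hand (array([0.57759498, 0.01577067, 0.21314542]), np.float64(0.007053628056167847))
```

View pics/c.png

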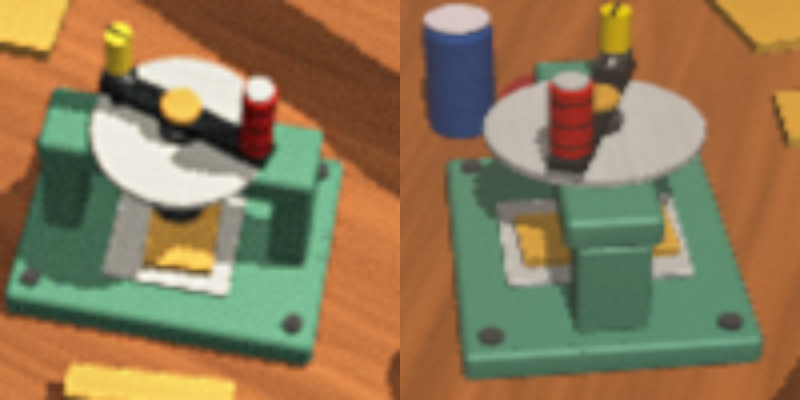

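The crop confirms it: the red ribbed sleeve stands on the crank arm over the right column, the yellow striped knob is at the other end, and the brass plate lies on the press bed. From triangulation the knob is at about (0.577, 0.017), the sleeve at about (0.579, 0.148) and the axis at about (0.578, 0.078). I'm moving above the knob now.

Call:
step_arm(commands=[85, 0.0, 0.0, 0.1, 0, 0, 0, 85, 0.1, -0.16, 0.217, 0, 0, -0.05, 85, 0.2, -0.3, 0.217, 0, 0, -0.1, 85, 0.3, -0.45, 0.217, 0, 0, -0.133, 85, 0.35, -0.55, 0.217, 0, 0, -0.133, 85, 0.4, -0.65, 0.217, 0, 0, -0.133, 85, 0.45, -0.73, 0.217, 0, 0, -0.133, 85, 0.5, -0.8, 0.217, 0, 0, -0.133, 85, 0.55, -0.88, 0.217, 0, 0, -0.133, 85, 0.583, -0.942, 0.217, 0, 0, -0.133], squeeze=40)

```text
clock: 1.35
position: [0.5187, 0.1131, 0.3317]
ee_rot: [0.384, 0.923, 0.0, -0.0]
ft_force: [1.5, 0.9, -0.4]
grip_width: 0.995
grasp_force: 0.0
```

Call:
step_arm(commands=[85, 0, 0, 0, 0, 0, 0, 85, 0, 0, 0, 0, 0, 0, 85, 0, 0, 0, 0, 0, 0, 85, 0, 0, 0, 0, 0, 0, 85, 0, 0, 0, 0, 0, 0, 85, 0, 0, 0, 0, 0, 0, 85, 0, 0, 0, 0, 0, 0, 85, 0, 0, 0, 0, 0, 0, 85, 0, 0, 0, 0, 0, 0, 85, 0, 0, 0, 0, 0, 0])

```text
clock: 2.6
position: [0.5182, 0.1149, 0.3317]
ee_rot: [0.385, 0.923, 0.0, 0.0]
ft_force: [0.2, 0.9, -0.2]
grip_width: 0.998
grasp_force: 0.0
```

```bash
python3 - <<'E'
from h import *
o=get_obs();w=camera("wrist");np.save('w1.npy',w)
print(o['position'],o['ee_rot'],o['joint_pos'],o['ft_force'])
cv2.imwrite('pics/w1.png',cv2.cvtColor(cv2.resize(w,(800,600)),cv2.COLOR_RGB2BGR))
for c,z in(('red',.215),('yel',.218)):
    for s,k in blob(w,c)[0][:4]:print(c,s,k,wplane(k,o,z))
E
```

```text
[0.51815168 0.11490396 0.33174463] [3.84635710e-01 9.23068453e-01 4.57044505e-05 8.96296283e-06] [-0.68728067  0.07576268  0.41298549  1.50824867 -0.03044385  1.56386191
  0.50602889] [ 0.15955971  0.85471572 -0.17997996]
red [244   0  59  26 700] [276.09285714   9.76714286] [0.41311201 0.24781894 0.215     ]
red [312 192  28  28 154] [323.92857143 199.65584416] [0.58331606 0.14847755 0.215     ]
red [212 297  19  18 102] [220.44117647 305.40196078] [ 0.59820283 -0.0285224   0.215     ]
red [315 186  15   4  31] [322.06451613 187.41935484] [0.57198637 0.15584269 0.215     ]
yel [221 259  21  33 496] [231.7358871  274.52016129] [0.57571324 0.01701693 0.218     ]
yel [344 189  27  42 268] [357.13059701 206.47761194] [0.6140394  0.16930854 0.218     ]
yel [ 71 185  23  23 129] [ 80.64341085 197.51937984] [ 0.3888233  -0.04007005  0.218     ]
yel [ 22 297  36   4  88] [ 40.01136364 298.35227273] [ 0.4124836  -0.24420079  0.218     ]
```

View pics/w1.png

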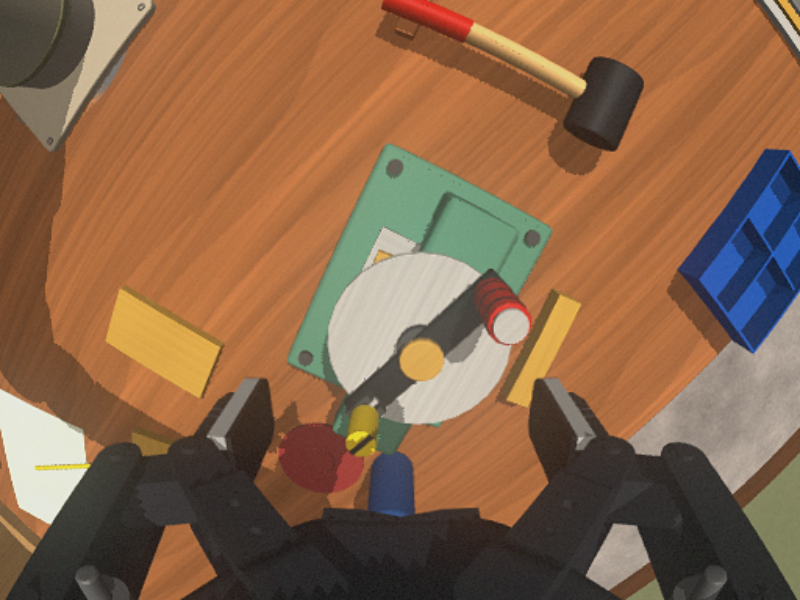

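The wrist picture (800x600) shows the knob at (362,429), its stripe along the arm (brake on), and the sleeve top at (510,325). The oil can at (390,485) is low and clear of the fingers. The knob comes out at (0.576, 0.017), the same as the first measurement. I'm descending to grip it.

Call:
step_arm(commands=[85, 0.048, -0.081, 0, 0, 0, 0, 70, 0.0965, -0.163, 0, 0, 0, 0, 60, 0.0965, -0.163, -0.03, 0, 0, 0, 60, 0.0965, -0.163, -0.1, 0, 0, 0, 60, 0.0965, -0.163, -0.17, 0, 0, 0, 60, 0.0965, -0.163, -0.216, 0, 0, 0, 60, 0.0965, -0.163, -0.216, 0, 0, 0, 15, 0.0965, -0.163, -0.216, 0, 0, 0, 10, 0.0965, -0.163, -0.216, 0, 0, 0, 10, 0.0965, -0.163, -0.216, 0, 0, 0], squeeze=40)

```text
clock: 3.9
position: [0.5768, 0.0172, 0.2037]
ee_rot: [0.385, 0.923, 0.001, 0.001]
ft_force: [-0.4, -0.7, 6.2]
grip_width: 0.228
grasp_force: 38.9
```

Call:
step_arm(commands=[10, 0, 0, 0.008, 0, 0, 0, 10, 0, 0, 0.016, 0, 0, 0, 10, 0, 0, 0.022, 0, 0, 0, 10, 0, 0, 0.0267, 0, 0, 0, 10, 0, 0, 0.0267, 0, 0, 0, 10, 0, 0, 0.0267, 0, 0, 0, 10, 0, 0, 0.0267, 0, 0, 0, 10, 0, 0, 0.0267, 0, 0, 0, 10, 0, 0, 0.0267, 0, 0, 0, 10, 0, 0, 0.0267, 0, 0, 0], squeeze=50)

```text
clock: 5.15
position: [0.576, 0.0171, 0.2181]
ee_rot: [0.385, 0.923, 0.0, -0.0]
ft_force: [0.4, 0.8, -13.3]
grip_width: 0.217
grasp_force: 49.2
```

Call:
step_arm(commands=[10, 0, 0, -0.0015, 0, 0, -0.055, 10, 0, 0, -0.0015, 0, 0, -0.11, 10, 0, 0, -0.0015, 0, 0, -0.165, 10, 0, 0, -0.0015, 0, 0, -0.22, 10, 0, 0, -0.0015, 0, 0, -0.275, 10, 0, 0, -0.0015, 0, 0, -0.33, 10, 0, 0, -0.0015, 0, 0, -0.385, 10, 0, 0, -0.0015, 0, 0, -0.44, 10, 0, 0, -0.0015, 0, 0, -0.495, 10, 0, 0, -0.0015, 0, 0, -0.517])

```text
clock: 6.4
position: [0.5753, 0.0172, 0.2171]
ee_rot: [0.935, 0.354, -0.001, -0.0]
ft_force: [-3.5, 2.3, -13.0]
grip_width: 0.217
grasp_force: 49.2
```

```bash
python3 - <<'E'
from h import *
o=get_obs();w=camera("wrist");np.save('w2.npy',w)
print(o['position'],o['ee_rot'],o['joint_pos'],o['ft_force'],o['torque'])
cv2.imwrite('pics/w2.png',cv2.cvtColor(cv2.resize(w[190:384,120:400],None,fx=2.8,fy=2.8),cv2.COLOR_RGB2BGR))
E
```

```text
[0.57530248 0.01722927 0.21706224] [ 9.35104988e-01  3.54369875e-01 -7.57723123e-04 -2.82738241e-04] [-0.70105595  0.24766487  0.70782963  1.60758398 -0.16413943  1.34877044
 -0.8180933 ] [ -3.52180816   2.33361562 -13.0493232 ] [0.22230787 0.91779314 0.30687548]
```

View pics/w2.png

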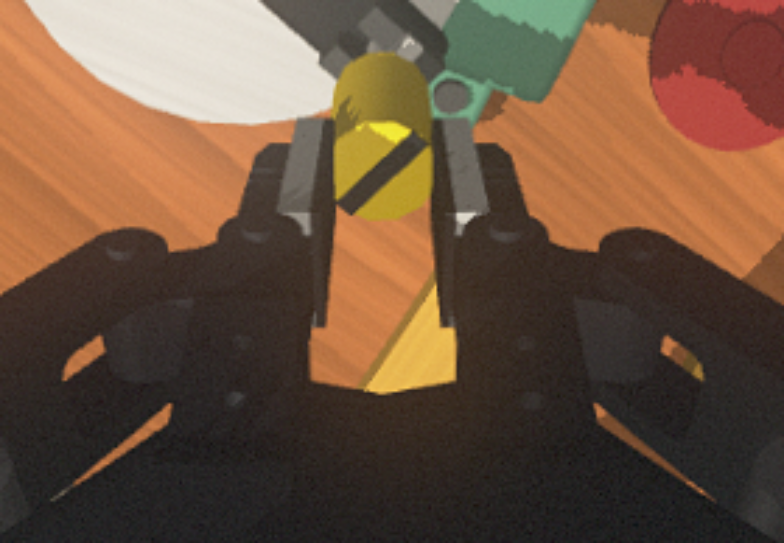

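The crop shows the knob up between the pads with its stripe across the arm, which is the parked orientation. The turn has reached the end stop (+0.3 Nm). Next I lower it onto its rest, let go and rise.

Call:
step_arm(commands=[10, 0, 0, -0.004, 0, 0, 0, 10, 0, 0, -0.008, 0, 0, 0, 10, 0, 0, -0.008, 0, 0, 0, 60, 0, 0, -0.008, 0, 0, 0, 60, 0, 0, -0.008, 0, 0, 0, 60, 0, 0, -0.004, 0, 0, 0, 60, 0, 0, 0.03, 0, 0, 0, 60, 0, 0, 0.09, 0, 0, 0, 60, 0, 0, 0.15, 0, 0, 0, 60, 0, 0.03, 0.15, 0, 0, 0.05])

```text
clock: 7.7
position: [0.5776, 0.0335, 0.3109]
ee_rot: [0.904, 0.428, 0.003, 0.001]
ft_force: [0.2, 0.1, 0.2]
grip_width: 0.707
grasp_force: 0.0
```

```bash
python3 - <<'E'
from h import *
o=get_obs();w=camera("wrist");np.save('w3.npy',w)
print(o['position'],o['ee_rot'],o['joint_pos'],o['ft_force'])
cv2.imwrite('pics/w3.png',cv2.cvtColor(cv2.resize(w,(800,600)),cv2.COLOR_RGB2BGR))
for c,z in(('red',.215),('yel',.227)):
    for s,k in blob(w,c)[0][:4]:print(c,s,k,wplane(k,o,z))
E
```

```text
[0.57762962 0.03345384 0.31093249] [0.90374425 0.42806186 0.00287971 0.00104015] [-0.71256182  0.21036183  0.69378261  1.44516873 -0.13445161  1.52793747
 -0.7108417 ] [0.19237805 0.07249119 0.15683322]
red [331 206  46  37 545] [349.05137615 228.98715596] [ 0.62188506 -0.06217594  0.215     ]
red [ 53  91  25  52 525] [ 65.12190476 116.58095238] [0.47435877 0.21474286 0.215     ]
red [343 185  35  27 232] [358.90086207 198.30603448] [ 0.64796081 -0.04123835  0.215     ]
red [160  75  22  12  62] [173.16129032  78.61290323] [0.58404757 0.15798066 0.215     ]
yel [ 220  266   77   64 2105] [257.57244656 298.98764846] [ 0.50252839 -0.06112155  0.227     ]
yel [ 245   14   90   57 1571] [289.2068746   40.90451941] [0.68226736 0.11606765 0.227     ]
yel [212 131  31  31 602] [225.37873754 145.03322259] [0.58265373 0.08057959 0.227     ]
yel [255 187  23  29 420] [263.70714286 199.47142857] [0.57705252 0.02118016 0.227     ]
```

View pics/w3.png

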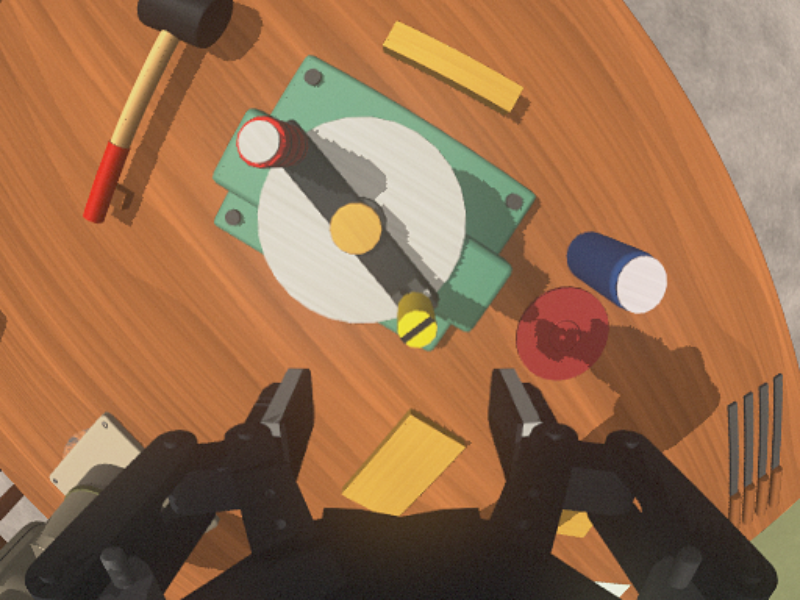

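The picture shows the knob parked with its stripe across the arm at (417,329), the sleeve top at (262,141), the hub cap at (356,229) and the disc centred at about (362,220). I'm casting these onto their known heights.

```bash
python3 - <<'E'
from h import *
o=dict(position=np.array([.57763,.03345,.31093]),ee_rot=[0.90374425,0.42806186,0.00287971,0.00104015])
f=lambda u,v,z:wplane(((u+.5)/1.5625-.5,(v+.5)/1.5625-.5),o,z)
s,h,d,k=f(262,141,.246),f(356,229,.192),f(362,220,.158),f(417,329,.246)
print(s,h,d,k,np.hypot(*(s-k)[:2]),'axis',k+(s-k)*60/130)
E
```

```text
[0.57919127 0.14633509 0.246     ] [0.57781115 0.07665071 0.192     ] [0.57975142 0.0771017  0.158     ] [0.57641031 0.01723278 0.246     ] 0.12913225835582232 axis [0.57769383 0.07681847 0.246     ]
```

Call:
step_arm(commands=[60, 0.002, 0.05, 0, 0, 0, 0.05, 60, 0.005, 0.12, 0, 0, 0, 0.1, 60, 0.005, 0.187, 0, 0, 0, 0.15, 60, 0.005, 0.187, 0, 0, 0, 0.2, 60, 0.005, 0.187, 0, 0, 0, 0.22, 60, 0.005, 0.187, 0, 0, 0, 0.22, 60, 0.005, 0.187, 0, 0, 0, 0.22, 60, 0.005, 0.187, 0, 0, 0, 0.22, 60, 0.005, 0.187, 0, 0, 0, 0.22, 60, 0.005, 0.187, 0, 0, 0, 0.22])

```text
clock: 9.0
position: [0.5791, 0.1473, 0.3073]
ee_rot: [0.705, 0.709, 0.0, 0.0]
ft_force: [-0.7, 0.5, 0.6]
grip_width: 0.704
grasp_force: 0.0
```

Call:
step_arm(commands=[60, 0, 0, -0.05, 0, 0, 0, 60, 0, 0, -0.1, 0, 0, 0, 60, 0, 0, -0.15, 0, 0, 0, 60, 0, 0, -0.1805, 0, 0, 0, 60, 0, 0, -0.1805, 0, 0, 0, 15, 0, 0, -0.1805, 0, 0, 0, 15, 0, 0, -0.1805, 0, 0, 0, 15, 0, 0, -0.1805, 0, 0, 0, 15, 0, 0, -0.1805, 0, 0, 0, 15, 0, 0, -0.1805, 0, 0, 0], squeeze=60)

```text
clock: 10.25
position: [0.5797, 0.1476, 0.2004]
ee_rot: [0.705, 0.709, 0.001, 0.0]
ft_force: [-1.7, 0.7, 6.2]
grip_width: 0.305
grasp_force: 58.6
```

```bash
cat > arc.py <<'E'
import sys,numpy as np
# cx cy r th0(rad) dth n hold: shifts (fraction of 0.6 m) from the point at th0, clockwise
cx,cy,r,t0,d,n=[float(v) for v in sys.argv[1:7]]
for i in range(1,11):
    t=t0-d*min(i/n,1);print("%.4f %.4f"%tuple(r/.6*np.array([np.cos(t)-np.cos(t0),np.sin(t)-np.sin(t0)])))
print('end th',t)
E
python3 arc.py .5778 .0773 .07 1.552 1.5 9
```

```text
0.0193 -0.0020
0.0380 -0.0071
0.0557 -0.0153
0.0717 -0.0263
0.0856 -0.0398
0.0971 -0.0555
0.1059 -0.0728
0.1117 -0.0913
0.1143 -0.1106
0.1143 -0.1106
end th 0.052000000000000046
```

Call:
step_arm(commands=[15, 0.0193, -0.002, -1.805e-10, 0, 0, 0, 15, 0.038, -0.0071, 0, 0, 0, 0, 15, 0.0557, -0.0153, 0, 0, 0, 0, 15, 0.0717, -0.0263, 0, 0, 0, 0, 15, 0.0856, -0.0398, 0, 0, 0, 0, 15, 0.0971, -0.0555, 0, 0, 0, 0, 15, 0.1059, -0.0728, 0, 0, 0, 0, 15, 0.1117, -0.0913, 0, 0, 0, 0, 15, 0.1143, -0.1106, 0, 0, 0, 0, 15, 0.1143, -0.1106, 0, 0, 0, 0])

```text
clock: 11.5
position: [0.6474, 0.0808, 0.2002]
ee_rot: [0.705, 0.709, 0.0, -0.0]
ft_force: [-6.0, 1.6, 7.4]
grip_width: 0.303
grasp_force: 59.4
```

```bash
python3 arc.py .5768 .0773 .07 .052 2.2 10
```

```text
-0.0015 -0.0256
-0.0085 -0.0502
-0.0207 -0.0727
-0.0376 -0.0920
-0.0583 -0.1071
-0.0817 -0.1174
-0.1069 -0.1223
-0.1325 -0.1216
-0.1573 -0.1154
-0.1802 -0.1038
end th -2.148
```

Call:
step_arm(commands=[15, -0.0032, -0.0256, 0, 0, 0, 0, 15, -0.0102, -0.0502, 0, 0, 0, 0, 15, -0.0224, -0.0727, 0, 0, 0, 0, 15, -0.0393, -0.092, 0, 0, 0, 0, 15, -0.06, -0.1071, 0, 0, 0, 0, 15, -0.0834, -0.1174, 0, 0, 0, 0, 15, -0.1086, -0.1223, 0, 0, 0, 0, 15, -0.1342, -0.1216, 0, 0, 0, 0, 15, -0.159, -0.1154, 0, 0, 0, 0, 15, -0.1819, -0.1038, 0, 0, 0, 0])

```text
clock: 12.75
position: [0.5396, 0.0179, 0.2004]
ee_rot: [0.706, 0.709, 0.002, 0.002]
ft_force: [6.4, 0.6, 3.4]
grip_width: 0.3
grasp_force: 59.0
```

```bash
python3 arc.py .5768 .0773 .07 -2.148 2.0 9; echo; for t in -4.148 -4.448 -4.748 -5.048; do python3 arc.py .5768 .0773 .07 $t 0.3 5|sed -n '1,5p;11p'|tr '\n' ';'; echo; done
```

```text
-0.0200 0.0164
-0.0359 0.0369
-0.0468 0.0603
-0.0524 0.0856
-0.0522 0.1114
-0.0463 0.1366
-0.0351 0.1599
-0.0189 0.1802
0.0013 0.1963
0.0013 0.1963
end th -4.148

0.0060 0.0036;0.0122 0.0068;0.0187 0.0096;0.0252 0.0120;0.0319 0.0140;end th -4.4479999999999995;
0.0068 0.0016;0.0137 0.0028;0.0207 0.0036;0.0276 0.0040;0.0346 0.0040;end th -4.748;
0.0070 -0.0005;0.0139 -0.0013;0.0208 -0.0026;0.0276 -0.0043;0.0343 -0.0064;end th -5.048;
0.0065 -0.0025;0.0129 -0.0054;0.0191 -0.0087;0.0251 -0.0123;0.0308 -0.0163;end th -5.348;
```

Call:
step_arm(commands=[15, -0.02, 0.0164, 0, 0, 0, 0, 15, -0.0359, 0.0369, 0, 0, 0, 0, 15, -0.0468, 0.0603, 0, 0, 0, 0, 15, -0.0524, 0.0856, 0, 0, 0, 0, 15, -0.0522, 0.1114, 0, 0, 0, 0, 15, -0.0463, 0.1366, 0, 0, 0, 0, 15, -0.0351, 0.1599, 0, 0, 0, 0, 15, -0.0189, 0.1802, 0, 0, 0, 0, 15, 0.0013, 0.1963, 0, 0, 0, 0, 15, 0.0013, 0.1963, 0, 0, 0, 0])

```text
clock: 14.0
position: [0.5399, 0.1371, 0.2002]
ee_rot: [0.705, 0.709, 0.001, 0.0]
ft_force: [-3.4, 0.7, 10.9]
grip_width: 0.299
grasp_force: 59.9
```

```bash
python3 arc.py .5768 .0773 .07 -4.148 .5 10;for t in -4.648 -4.948 -5.248 ; do python3 arc.py .5768 .0773 .07 $t 0.3 5|sed -n '1,5p;11p'|tr '\n' ';'; echo; done
```

```text
0.0050 0.0030
0.0102 0.0057
0.0154 0.0082
0.0208 0.0104
0.0263 0.0124
0.0319 0.0140
0.0376 0.0154
0.0433 0.0165
0.0491 0.0173
0.0549 0.0179
end th -4.648
0.0070 0.0002;0.0140 0.0001;0.0210 -0.0005;0.0279 -0.0016;0.0347 -0.0030;end th -4.9479999999999995;
0.0068 -0.0018;0.0134 -0.0041;0.0199 -0.0067;0.0262 -0.0097;0.0323 -0.0131;end th -5.248;
0.0059 -0.0038;0.0116 -0.0078;0.0170 -0.0123;0.0221 -0.0170;0.0270 -0.0221;end th -5.548;
```

Call:
step_arm(commands=[15, 0.005, 0.003, 0.001, 0, 0, 0, 15, 0.0102, 0.0057, 0.002, 0, 0, 0, 15, 0.0154, 0.0082, 0.002, 0, 0, 0, 15, 0.0208, 0.0104, 0.002, 0, 0, 0, 15, 0.0263, 0.0124, 0.002, 0, 0, 0, 15, 0.0319, 0.014, 0.002, 0, 0, 0, 15, 0.0376, 0.0154, 0.002, 0, 0, 0, 15, 0.0433, 0.0165, 0.002, 0, 0, 0, 15, 0.0491, 0.0173, 0.002, 0, 0, 0, 15, 0.0549, 0.0179, 0.002, 0, 0, 0])

```text
clock: 15.25
position: [0.572, 0.1474, 0.2004]
ee_rot: [0.705, 0.709, -0.0, -0.0]
ft_force: [-3.9, 1.6, 5.5]
grip_width: 0.297
grasp_force: 59.3
```

```bash
for i in $(seq 0 9) ; do python3 arc.py .5768 .0773 .07 $(python3 -c "print(-4.648-.35*$i)") 0.35 5|sed -n '1,5p;11p'|tr '\n' ';'; echo; done
```

```text
0.0082 0.0002;0.0163 -0.0001;0.0244 -0.0010;0.0325 -0.0025;0.0404 -0.0045;end th -4.997999999999999;
0.0077 -0.0026;0.0153 -0.0057;0.0226 -0.0093;0.0297 -0.0134;0.0364 -0.0181;end th -5.347999999999999;
0.0064 -0.0051;0.0124 -0.0106;0.0180 -0.0165;0.0232 -0.0228;0.0280 -0.0294;end th -5.6979999999999995;
0.0043 -0.0070;0.0080 -0.0142;0.0113 -0.0217;0.0140 -0.0294;0.0162 -0.0373;end th -6.047999999999999;
0.0016 -0.0080;0.0027 -0.0161;0.0032 -0.0242;0.0031 -0.0324;0.0024 -0.0406;end th -6.398;
-0.0012 -0.0081;-0.0030 -0.0160;-0.0053 -0.0239;-0.0082 -0.0315;-0.0116 -0.0389;end th -6.747999999999999;
-0.0039 -0.0072;-0.0083 -0.0140;-0.0132 -0.0206;-0.0185 -0.0268;-0.0243 -0.0326;end th -7.097999999999999;
-0.0061 -0.0054;-0.0126 -0.0103;-0.0195 -0.0148;-0.0266 -0.0188;-0.0340 -0.0223;end th -7.447999999999999;
-0.0076 -0.0030;-0.0154 -0.0054;-0.0234 -0.0072;-0.0314 -0.0086;-0.0395 -0.0093;end th -7.797999999999999;
-0.0082 -0.0002;-0.0163 0.0002;-0.0244 0.0012;-0.0324 0.0027;-0.0403 0.0048;end th -8.148;
```

Call:
step_arm(commands=[15, 0.0041, 0.0001, 0, 0, 0, 0, 15, 0.0082, 0.0002, 0, 0, 0, 0, 15, 0.0122, 0.0001, 0, 0, 0, 0, 15, 0.0163, -0.0001, 0, 0, 0, 0, 15, 0.0204, -0.0005, 0, 0, 0, 0, 15, 0.0244, -0.001, 0, 0, 0, 0, 15, 0.0285, -0.0017, 0, 0, 0, 0, 15, 0.0325, -0.0025, 0, 0, 0, 0, 15, 0.0365, -0.0035, 0, 0, 0, 0, 15, 0.0404, -0.0045, 0, 0, 0, 0])

```text
clock: 16.5
position: [0.5963, 0.1449, 0.2004]
ee_rot: [0.705, 0.709, 0.0, -0.0]
ft_force: [-4.3, 0.4, 4.7]
grip_width: 0.3
grasp_force: 59.3
```

Call:
step_arm(commands=[15, 0.0039, -0.0013, 0, 0, 0, 0, 15, 0.0077, -0.0026, 0, 0, 0, 0, 15, 0.0115, -0.0041, 0, 0, 0, 0, 15, 0.0153, -0.0057, 0, 0, 0, 0, 15, 0.019, -0.0075, 0, 0, 0, 0, 15, 0.0226, -0.0093, 0, 0, 0, 0, 15, 0.0262, -0.0113, 0, 0, 0, 0, 15, 0.0297, -0.0134, 0, 0, 0, 0, 15, 0.0331, -0.0157, 0, 0, 0, 0, 15, 0.0364, -0.0181, 0, 0, 0, 0])

```text
clock: 17.75
position: [0.6181, 0.1343, 0.2004]
ee_rot: [0.705, 0.709, 0.0, -0.0]
ft_force: [-2.9, 2.7, 5.0]
grip_width: 0.296
grasp_force: 59.3
```

Call:
step_arm(commands=[15, 0.0032, -0.0025, 0, 0, 0, 0, 15, 0.0064, -0.0051, 0, 0, 0, 0, 15, 0.0094, -0.0078, 0, 0, 0, 0, 15, 0.0124, -0.0106, 0, 0, 0, 0, 15, 0.0152, -0.0135, 0, 0, 0, 0, 15, 0.018, -0.0165, 0, 0, 0, 0, 15, 0.0206, -0.0196, 0, 0, 0, 0, 15, 0.0232, -0.0228, 0, 0, 0, 0, 15, 0.0256, -0.0261, 0, 0, 0, 0, 15, 0.028, -0.0294, 0, 0, 0, 0])

```text
clock: 19.0
position: [0.6337, 0.119, 0.2003]
ee_rot: [0.704, 0.71, 0.0, -0.002]
ft_force: [-9.1, 7.8, 7.8]
grip_width: 0.304
grasp_force: 59.6
```

Contact. The tangential pull has gone from about 4 N to 11.5 N. I'll take one more small step, aiming for about 14–15 N.

```bash
python3 arc.py .5768 .0773 .07 -5.698 .1 5|sed -n '1,5p'; python3 arc.py .5768 .0773 .07 -5.798 .08 4|sed -n '1,4p'
```

```text
0.0013 -0.0020
0.0025 -0.0039
0.0037 -0.0059
0.0048 -0.0080
0.0059 -0.0100
0.0011 -0.0021
0.0021 -0.0042
0.0031 -0.0063
0.0040 -0.0084
```

Call:
step_arm(commands=[15, 0.0007, -0.001, 0, 0, 0, 0, 15, 0.0013, -0.002, 0, 0, 0, 0, 15, 0.0019, -0.003, 0, 0, 0, 0, 15, 0.0025, -0.0039, 0, 0, 0, 0, 15, 0.0031, -0.0049, 0, 0, 0, 0, 15, 0.0037, -0.0059, 0, 0, 0, 0, 15, 0.0048, -0.008, 0, 0, 0, 0, 15, 0.0059, -0.01, 0, 0, 0, 0, 15, 0.0059, -0.01, 0, 0, 0, 0, 15, 0.0059, -0.01, 0, 0, 0, 0])

```text
clock: 20.25
position: [0.6369, 0.1142, 0.2002]
ee_rot: [0.704, 0.71, 0.0, -0.003]
ft_force: [-10.2, 9.4, 7.0]
grip_width: 0.304
grasp_force: 59.6
```

Call:
step_arm(commands=[15, 0.0006, -0.0011, 0, 0, 0, 0, 15, 0.0011, -0.0021, 0, 0, 0, 0, 15, 0.0016, -0.0032, 0, 0, 0, 0, 15, 0.0021, -0.0042, 0, 0, 0, 0, 15, 0.0026, -0.0052, 0, 0, 0, 0, 15, 0.0026, -0.0052, 0, 0, 0, 0, 15, 0.0026, -0.0052, 0, 0, 0, 0, 15, 0.0026, -0.0052, 0, 0, 0, 0, 15, 0.0026, -0.0052, 0, 0, 0, 0, 15, 0.0026, -0.0052, 0, 0, 0, 0])

```text
clock: 21.5
position: [0.6383, 0.1119, 0.2002]
ee_rot: [0.704, 0.711, 0.001, -0.003]
ft_force: [-10.8, 12.3, 7.6]
grip_width: 0.305
grasp_force: 59.7
```

The pull is now about 16 N, inside the firmly tight range. Letting go.

Call:
step_arm(commands=[85, 0, 0, 0, 0, 0, 0, 85, 0, 0, 0, 0, 0, 0, 85, 0, 0, 0, 0, 0, 0, 85, 0, 0, 0, 0, 0, 0, 85, 0, 0, 0, 0, 0, 0, 85, 0, 0, 0.04, 0, 0, 0, 85, 0, 0, 0.1, 0, 0, 0, 85, 0, 0, 0.18, 0, 0, 0, 85, 0, 0, 0.23, 0, 0, 0, 85, 0, 0, 0.23, 0, 0, 0])

```text
clock: 22.75
position: [0.6412, 0.1067, 0.3409]
ee_rot: [0.705, 0.709, 0.002, 0.001]
ft_force: [-0.5, 0.0, -1.5]
grip_width: 0.993
grasp_force: 0.0
```

```bash
python3 - <<'E'
from h import *
o=get_obs();w=camera("wrist");np.save('w4.npy',w)
print(o['position'],o['ft_force'])
cv2.imwrite('pics/w4.png',cv2.cvtColor(cv2.resize(w,(800,600)),cv2.COLOR_RGB2BGR))
E
```

```text
[0.64116968 0.1066584  0.34086306] [-0.53549471  0.00393626 -1.46527395]
```

View pics/w4.png

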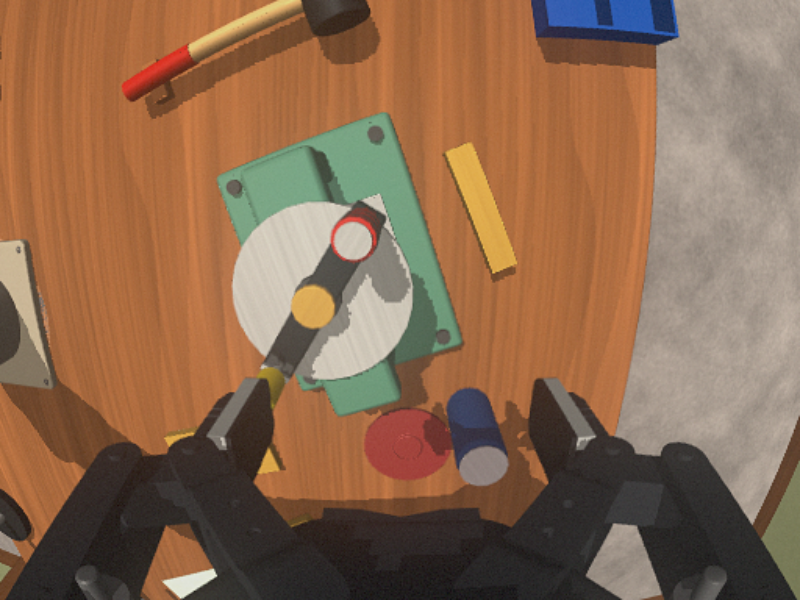

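The sleeve top is at (354,241), free of the fingers, and the hub cap is at (313,306). The knob at (268,385) is partly hidden behind a finger. I'll check the spring-back and the knob.

```bash
python3 - <<'E'
from h import *
o=get_obs()
f=lambda u,v,z:wplane(((u+.5)/1.5625-.5,(v+.5)/1.5625-.5),o,z)
s=f(354,241,.246);h=f(313,306,.192);print(o['position'],s,h,np.arctan2(*(s-np.array([.5768,.0773,0]))[[1,0]]))
a=camera('scene');b=camera('side');x=a[170:265,220:320];y=b[150:275,200:300]
cv2.imwrite('pics/d.png',cv2.cvtColor(np.hstack([cv2.resize(x,(400,400)),cv2.resize(y,(400,400))]),cv2.COLOR_RGB2BGR))
E
```

```text
[0.64063389 0.10676198 0.33884985] [0.61396549 0.1362152  0.246     ] [0.57751501 0.07952666 0.192     ] 1.0080154400125079
```

View pics/d.png

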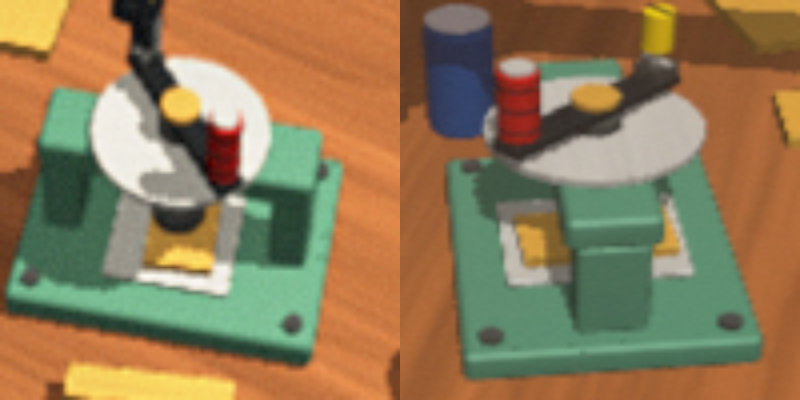

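The ram foot is down on the plate, the knob still stands raised above its boss, and the gripper is clear at 0.34 m. The crank sprung back about 0.5 rad, mostly the hub unwinding. Handing in.

```bash
python3 -c "
from workcell import *
print(hand_in())"
```

```text
the job is handed in; nothing more can be done
None
```

The job is handed in: the brake is parked off, and I wound the press clockwise to about 16 N at the sleeve and let go. Afterwards the crank sprang back about 0.5 rad, more than the 0.37 rad that 16 N alone would give; the last pictures show the ram foot down on the plate, but clamping force after release wasn't measured.

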